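Open the two-door mould cabinet

TASK

Open up the small mould cabinet: unscrew the lock on its top until its pin is clear of the right-hand door, swing that door wide open first, then swing the left-hand door, which it overlaps, wide open too, so that both stand about square to the front. Push the doors gently, never force one that is still held, leave the things standing around where they are, and finish with your hand clear.

Things in the scene. Friction and masses are not known exactly. Their poses are not given: they have to be found in the camera images.
- cabinet: low wooden cabinet fixed on the table, 290 wide (y), 180 deep (x), 168 high; origin at the centre of its underside, x away from the doors, y to the left, z up. Its top board is recessed, 128 above the table: doors, sides and back stand up 40 above it, so the top 40 of each door's inner face can be pushed outwards from behind. No door handles. A tape roll 18 high is kept on it, back left
- lock_grip (a point): centre of the dark flat wing grip of the screw lock, above the right-hand door's hinge end; wing 36 long (own x), 12 thick (own y), 24 high (12 above and below this point). Fully down this point is 194 above the table, 26 above the door tops; cabinet frame x -66, y -103. It starts 0 to 0.5 rad from fully down; wing along the cabinet's x when fully down
- lock_boss (a point): top centre of the lock's fixed steel bracket under the grip, 169 above the table. Turning the grip anticlockwise from above unscrews: grip and pin rise 4.5 mm per rad (follow it up). The pin, 10 thick, clears the staple behind the right-hand door when the grip is 204.5 above the table; stop at 3.0 rad, 207.5. About 0.04 N m stiff, stays where left
- latched_leaf (a joint): opening angle of the right-hand door (rad): 0 shut, 1.57 square to the front, hard stop at 1.8 (need not be reached). It stays where it is left; friction about 0.2 N m. While locked it gives about 0.05 rad, up to 0.1 if pushed hard
- latched_edge (a point): top of the free edge of the right-hand door, at half its thickness, 168 above the table, 143 from its hinge. Door 14 thick, 160 high. A wooden cover strip on its outer face, 36 wide, 6 thick, overlaps the left-hand door by about 19, so that the left-hand door cannot open before this one
- latched_hinge (a point): hinge axis of the right-hand door at the height of its top, at half its thickness; the axis is upright; cabinet frame x -90, y -145
- overlapped_leaf (a joint): opening angle of the left-hand door (rad): 0 shut, 1.57 square to the front, hard stop at 1.8 (need not be reached). It stays where it is left; friction about 0.3 N m
- overlapped_edge (a point): top of the free vertical edge of the left-hand door, at half its thickness, 168 above the table, 143 from its hinge; door 14 thick, 160 high
- overlapped_hinge (a point): hinge axis of the left-hand door at the height of its top, at half its thickness; the axis is upright; cabinet frame x -90, y +145
- tub: small round tub with lid, 61 wide, 42 high, a bystander; origin under its centre
- timer: kitchen timer lying flat, 74x64x18, a bystander; origin under its centre
- mould_c: steel ring mould, 44 wide, 34 high, a bystander; origin under its centre
- dough_a: dough ball, 62 wide, 41 high, a bystander; origin under its centre
- spoon: steel measuring spoon, 125 long, 14 high, lying beside the cabinet, a bystander; origin under its centre

How it is judged (in metres and radians):
On the way, in this order (a step that is already met when the one before it is completed fails the run):
1. the lock grip has risen 9.5 mm or more from fully down, both doors still shut (under 0.12 rad) (z of lock_grip in the frame of cabinet above 0.2035 m and value of joint each of latched_leaf, overlapped_leaf below 0.12 rad), for 0.2 s.
2. the right-hand door is open by over 1.3 rad, the left-hand door still shut (under 0.15 rad) (value of joint latched_leaf above 1.3 rad and value of joint overlapped_leaf below 0.15 rad), for 0.2 s.
At the end, for the whole second after the job is handed in: Both doors stand open by more than 1.3 rad (75 degrees), and the lock is still unscrewed (grip more than 8.5 mm above fully down) (value of joint each of latched_leaf, overlapped_leaf above 1.3 rad and z of lock_grip in the frame of cabinet above 0.2025 m); the robot touches nothing.
It fails at once if a door is forced: the robot presses on it with more than 40 N (contact force between any of the arm, the fingers and latched_leaf above 40 N or contact force between any of the arm, the fingers and overlapped_leaf above 40 N).
It fails at once if a bystander is moved by more than 30 mm (distance of any of tub, timer, mould_c, dough_a, spoon from where it was at the start of the episode above 0.03 m).
It also fails if it takes over 72 s, if anything falls off the work surface, if the arm or the gripper's body presses on something with over 40 N, if the wrist force passes 120 N, or if a joint passes its speed limit or range.

ROBOT

A 6-joint arm with a two-finger parallel gripper is mounted at the origin on a cart in front of the work surface, level with it; the furniture and walls round the work are solid. World frame = base frame: x ahead of the robot, y to its left, z up, the work surface at z = 0. Lengths are in mm, angles in rad, forces in N, time in s.
With the tool pointing down it reaches from about 375 to 925 mm from the base axis. Payload 5.7 kg.
Tool frame: the origin (TCP) lies at the very end of the fingers, on their centre line; the grasp point (between the pads) lies 19 mm behind it (bot.hold_point_z is the y of the grasp point in the tool frame, in mm); y points along the fingers, x is the direction in which the jaws open and shut, and the axes are right-handed (so a half turn about y gives the same grasp; the last joint's range is limited). The gripper opens to 85 mm and grips with 20 to 120 N. Pads are 22 mm wide; open, the fingers measure 114 mm over their backs; the gripper's body (76 mm by 85 mm) begins 54 mm behind the grasp point. The pads swing forward as they close: fully open they stand 13 mm farther back than shut.
Start: joints at [-1.223, 0.359, 1.51, -0, 1.272, -0.115], TCP at [267.854, -536.859, 231.267] pointing down, gripper open.
Joint ranges: [-2.97, 2.97], [-1.01, 2.36], [0.21, 2.38], [-0.96, 4.11], [0.2, 2.71], [-2.98, 2.98]. Speed limits (rad/s): [2.39, 2.39, 3.14, 3.14, 3.14, 3.14].

INTERFACE

Orientations are given as a unit quaternion [x, y, z, w].
In Python, from station import bot gives the robot as it stands.
- The arm moves only by the tool drive_tool, never from a script. Its argument "rows" is a list that holds one entry, the list of rows, each a list of 5 numbers: the shift along the tool's x, y, z in m, then the turn about the tool's y in rad, then the opening in per cent of the stroke, from 0 (shut) to 100 (fully open). In form: [[[dx, dy, dz, twist, fingers], ...]]. A call has exactly 10 rows; each row shifts and turns the commanded pose from where the row before left it, along the tool's axes as they then stand; what a row does not reach is not made up. A row lasts 1/10 s, in which the tool goes at most 50 mm and 8.59 degrees, less where a joint would pass 70% of its speed; a pose out of reach is approached as far as the arm can. A call is refused whole if a number of a shift passes 0.05 or a number of a turn 0.15, either way. A call with a gripper value outside its range is refused whole. The fingers move at their own pace and stop on an object; "force" is the grip in N (left out, the last holds). Time passes only in rows, so rows that do not move let the fingers close, or fill a call up. It gives the time, the measured TCP pose, the force and the opening at its end, in the units of the state.
- bot.state(): the state, without advancing time (a new reading comes with each control period).
- bot.read_camera(name): name is "scene" or "side" or "wrist"; returns a dict with "frame" (384x512x3 uint8, blue, green, red), "range_z" (384x512 float32, mm along the optical axis (not along the pixel's ray), 0 where there is no reading), "mtx" (3x3 intrinsics, pixels), "dist_coeffs" ([k1, k2, p1, p2, k3] as OpenCV has them; the pictures are not rectified), "extrinsics" (4x4, takes a point from camera to world coordinates); the wrist camera has in their place "hand_eye" (4x4, takes a point from camera to tool coordinates, whose origin is the TCP and whose axes are the tool frame's). Camera axes: x right, y up, looking along -z (the intrinsics and any distortion apply to the point x, -y, -z); pixel columns grow to the right and rows downward; lengths in mm; the calibration is good to about 2 mm. A picture is of the moment at which its call begins: read the wrist's pose just before it.
- bot.finish_job(): hands the job in, once; it reports no verdict.
Trained networks look in a picture, given as the dict that the camera call returned (one of the last four; its "shot" number tells which), for a name from the list of things; names that differ only in an ending like _2 or _b are one class to them, and where a whole thing is asked for, a point or a joint stands for the part that bears it (a point fixed in the world has none). Each returns a list of dicts, best first, with "confidence" (0 to 1); they miss things now and then, are a little off and sometimes report something else, mostly with a low value. They report only what shows in the picture. A call takes as long as a camera call.
- bot.recognise(target, picture): "xy" ([column, row] as shares, 0 to 1, of the picture: columns of its width, rows of its height, amid what is visible of it).
The state is a dict: "time": time; "joint_positions": joint angles; "qd": joint speeds; "joint_torque": joint torques, N m; "tool_pos": TCP position; "tcp_rot": TCP orientation; "contact_force": force on the tool from outside, world axes, zero at the start; "moment": the same for the moment, N m; "width": opening from 0.0 (shut) to 1.0 (fully open).
Only numpy, scipy, OpenCV 4.12 (cv2) and the standard library are available. Lean on these libraries where they do the work, as an engineer would, in place of code of your own. Each camera call takes 0.05 s, during which the arm holds its last target. There are 200 camera calls.

## Working session

There is one attempt and no reset: what is moved stays moved. The work goes in short steps, Python scripts to look and compute and a tool call to move; the robot and the scene stay as the last step left them, time stands still between calls to the robot, and variables do not carry over. Pictures are saved under pics/ and viewed, about 8 in all and at most 12, crops included, and the job is handed in when it is done.

Besides the shell and the picture viewer there is one more tool, called after ">>>" as name([rows], argument=value, ...), one row to a line, values as JSON. drive_tool: Moves the arm, as the interface text tells. Its arguments: {"type":"object","properties":{"rows":{"type":"array"},"force":{"type":"number"}},"required":["rows"]}

```bash
mkdir -p pics; ls; cat > h.py <<'E'
import numpy as np, cv2
from scipy.spatial.transform import Rotation as R
from station import bot
def pts(pic, uv, T):
    """pixel list + depth -> world"""
    uv=np.atleast_2d(np.float64(uv)); n=cv2.undistortPoints(uv[:,None],pic["mtx"],np.array(pic["dist_coeffs"]))[:,0]
    d=pic["range_z"][uv[:,1].round().astype(int).clip(0,383),uv[:,0].round().astype(int).clip(0,511)]
    c=np.c_[n[:,0]*d,-n[:,1]*d,-d,np.ones(len(d))]
    return (c@T.T)[:,:3]
def ray(pic,uv,T):
    n=cv2.undistortPoints(np.float64(uv).reshape(1,1,2),pic["mtx"],np.array(pic["dist_coeffs"]))[0,0]
    d=T[:3,:3]@np.array([n[0],-n[1],-1]); return T[:3,3],d/np.linalg.norm(d)
def tool(s):
    T=np.eye(4);T[:3,:3]=R.from_quat(s["tcp_rot"]).as_matrix();T[:3,3]=s["tool_pos"];return T
def shoot(name):
    s=bot.state(); p=bot.read_camera(name)
    T=np.array(p["extrinsics"]) if "extrinsics" in p else tool(s)@np.array(p["hand_eye"])
    return p,T
def cross(a,b):
    (p,u),(q,v)=a,b; A=np.c_[u,-v]; t=np.linalg.lstsq(A,q-p,rcond=None)[0]
    x,y=p+t[0]*u,q+t[1]*v; return (x+y)/2,np.linalg.norm(x-y)
E
cat > a.py <<'E'
from h import *
np.set_printoptions(precision=1,suppress=True)
s=bot.state();print(s["time"],s["tool_pos"],s["tcp_rot"],s["width"],bot.hold_point_z)
P={n:shoot(n) for n in("scene","side")}
for n,(p,T) in P.items():
    cv2.imwrite(f"pics/{n}0.png",p["frame"]); print(n,"cam",T[:3,3])
for t in "lock_grip lock_boss latched_edge latched_hinge overlapped_edge overlapped_hinge cabinet tub timer mould_c dough_a spoon".split():
    r=[]
    for n,(p,T) in P.items():
        q=bot.recognise(t,p)
        if q:
            uv=np.array(q[0]["xy"])*[512,384]; print(t,n,round(q[0]["confidence"],2),uv,pts(p,uv,T)[0]); r.append(ray(p,uv,T))
    if len(r)==2: print("   cross",*cross(*r))
E
python3 a.py
python3 -c "
import cv2,numpy as np
cv2.imwrite('pics/both0.png',cv2.resize(np.hstack([cv2.imread('pics/scene0.png'),cv2.imread('pics/side0.png')]),(800,300)))"
```

```text
pics
0.0 [ 267.6 -536.2  230.4] [-0.6  0.4 -0.4  0.6] 1.0010217368719088 -18.700000000000003
scene cam [-26.1 727.9 575. ]
side cam [ 144.9 -979.1  604.1]
lock_grip scene 0.4 [232.4 195.2] [556.6  88.9 148.9]
lock_grip side 0.54 [291.1 188.5] [ 599.  -138.5  196.4]
   cross [656.9  -1.8 108.6] 53.43286835640895
lock_boss scene 0.97 [232.5 194.6] [556.8  88.1 150.3]
lock_boss side 0.56 [293.5 209.4] [ 587.1 -174.2  163.2]
   cross [665.  -26.5  78. ] 10.72652899086374
latched_edge side 0.27 [208.4 316.7] [ 354.7 -268.1   15.3]
latched_hinge scene 0.57 [270.  187.8] [ 572.3 -103.7   91.2]
latched_hinge side 0.95 [271.2 222.6] [572.1 -95.3  96.9]
   cross [569.5 -97.5  96.4] 4.6295957480234415
overlapped_edge scene 0.57 [240.8 208.3] [560.6  53.1  92.3]
overlapped_edge side 0.91 [246.  197.5] [563.4  37.6 108.5]
   cross [565.6  52.8  96.3] 12.630377815295617
overlapped_hinge scene 0.78 [239.5 209.2] [561.4  57.9  91.2]
overlapped_hinge side 0.76 [245.6 197.1] [562.6  38.4 109.4]
   cross [566.3  57.6  95.3] 12.686701066222973
cabinet scene 0.67 [225.5 194.5] [559.9 111.5 159.3]
cabinet side 0.75 [291.4 210.1] [ 581.5 -175.1  163.1]
   cross [673.1  -9.9  75. ] 6.463331163423402
tub scene 0.94 [299.8 234. ] [398.    2.4  40.5]
tub side 0.62 [273.5 221.2] [ 570.7 -110.3  107.9]
   cross [515.2 -81.8  36. ] 178.06470142579957
timer scene 0.66 [345.  208.8] [ 378.2 -243.4   14.1]
mould_c scene 0.6 [249.2 302.8] [375.4 253.7   0.2]
mould_c side 0.51 [152.9 209.9] [357.2 244.8  21.4]
   cross [363.  265.2  13.2] 5.443860232870605
dough_a scene 0.31 [347.8 206.9] [ 377.3 -262.9   12.7]
dough_a side 0.38 [230.6 190.5] [602.6 256.3  34.7]
   cross [ 390.5 -116.8  152. ] 183.86128739302293
spoon scene 0.56 [292.6 187.4] [ 625.  -322.3   -6.4]
spoon side 0.7 [330.5 290.5] [ 629.6 -276.5    4.7]
   cross [ 612.9 -293.7   14.1] 14.450161113410793
```

View pics/scene0.png

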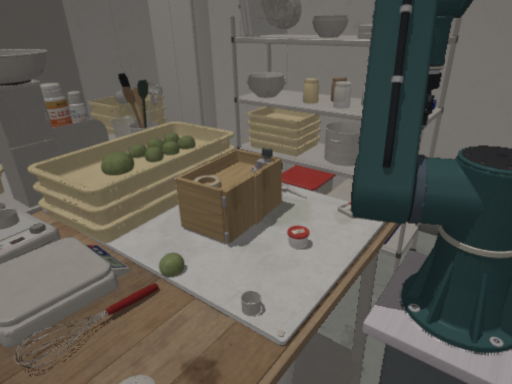

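View pics/side0.png

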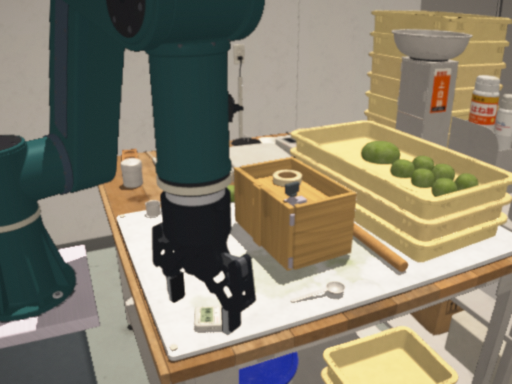

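The scene view shows the cabinet at about (232,195) with the dark lock grip at (267,155), the tub at (299,237), the mould at (250,303) and the dough at (172,264). The side view shows the lock at (292,190), the spoon at (325,292), and the timer at (207,316) under the hand.

Next I fit the cabinet pose to the point cloud.

```bash
cat > fit.py <<'E'
from h import *
from scipy.optimize import least_squares
np.set_printoptions(precision=2,suppress=True)
def cloud(p,T):
    v,u=np.mgrid[0:384,0:512]; uv=np.c_[u.ravel(),v.ravel()]
    return pts(p,uv,T)[p["range_z"].ravel()>0]
C={n:cloud(*shoot(n)) for n in("scene","side")}
np.savez("cl.npz",**C)
def loc(q,P): c,s=np.cos(q[2]),np.sin(q[2]); d=P[:,:2]-q[:2]; return np.c_[d[:,0]*c+d[:,1]*s,-d[:,0]*s+d[:,1]*c,P[:,2]]
def fit(P,q):
    for tol in(40,20,10,6):
      for _ in range(3):
        L=loc(q,P); z=(L[:,2]>25)&(L[:,2]<155)
        F=P[z&(abs(L[:,0]+97)<tol)&(abs(L[:,1])<125)&(abs(L[:,1])>25)]; S=P[z&(abs(L[:,1]+145)<tol)&(abs(L[:,0])<75)]; Lf=P[z&(abs(L[:,1]-145)<tol)&(abs(L[:,0])<75)]
        f=lambda q:np.r_[loc(q,F)[:,0]+97,loc(q,S)[:,1]+145]
        q=least_squares(f,q,loss="soft_l1").x
    return q,len(F),len(S),len(Lf),np.std(f(q))
for n,P in list(C.items())+[("both",np.vstack(list(C.values())))]:
  for y0 in(-.1,.2,):
    try:
        r=fit(P,np.array([660,-20,y0])); print(n,*r)
    except Exception as e: print(n,e)
q=r[0]
for n,P in C.items():
    L=loc(q,P); m=(abs(L[:,0])<120)&(abs(L[:,1])<170)
    G=P[m&(P[:,2]>180)&(P[:,2]<240)]; print(n,"grip pts",len(G),G.mean(0),G.min(0),G.max(0), "loc",loc(q,G).mean(0))
    Z=L[m&(L[:,2]>160)&(L[:,2]<176)]; print(" rim",len(Z),np.percentile(Z,[2,50,98],axis=0))
E
python3 fit.py
```

```text
scene [661.52 -12.33   0.06] 1468 175 0 1.2488545472176793
scene [661.52 -12.33   0.06] 1468 175 0 1.2488545475390873
side [663.83 -24.94   0.06] 1752 2606 0 1.2584259597827343
side [663.83 -24.94   0.06] 1752 2606 0 1.258425959786045
both [663.15 -24.98   0.06] 3247 2607 1589 1.3137616711260194
both [663.15 -24.98   0.06] 3247 2607 1589 1.3137616711285403
scene grip pts 95 [ 598.75 -126.48  194.84] [ 581.59 -135.33  180.25] [ 617.28 -117.91  207.43] loc [-70.76 -97.18 194.84]
 rim 926 [[-102.65 -138.35  160.33]
 [ -38.1    32.34  166.42]
 [  82.1   146.77  169.2 ]]
side grip pts 191 [ 601.87 -137.79  196.33] [ 584.91 -144.44  180.27] [ 622.24 -128.11  208.94] loc [ -68.37 -108.66  196.33]
 rim 1557 [[-100.46 -146.25  160.37]
 [ -35.43  -64.3   167.73]
 [  82.66  138.54  171.07]]
```

```bash
cat >> h.py <<'E'
CAB=np.array([663.15,-24.98,.06])
def w(l): # cabinet->world
    c,s=np.cos(CAB[2]),np.sin(CAB[2]); l=np.asarray(l,float); return np.array([CAB[0]+c*l[0]-s*l[1],CAB[1]+s*l[0]+c*l[1],l[2]])
def yaw(T): return np.arctan2(T[1,0],T[0,0]) # heading of tool x (jaw dir)
def plan(target,yaw_t,T=None):
    """shift in current tool axes (mm) and twist to reach target/heading"""
    T=tool(bot.state()) if T is None else T
    d=T[:3,:3].T@(np.asarray(target)-T[:3,3]); tw=-(yaw_t-yaw(T)); return d,(tw+np.pi/2)%np.pi-np.pi/2
E
python3 - <<'E'
from h import *
import importlib
np.set_printoptions(precision=3,suppress=True)
d=np.load("cl.npz")
c,s=np.cos(.06),np.sin(.06)
P=d["scene"];D=P[:,:2]-CAB[:2];L=np.c_[D[:,0]*c+D[:,1]*s,-D[:,0]*s+D[:,1]*c,P[:,2]]
m=(abs(L[:,0])<75)&(abs(L[:,1]-145)<15)&(L[:,2]>25)&(L[:,2]<155);print("left face",m.sum(),np.median(L[m][:,1]))
for n in d:
    P=d[n];G=P[(abs(P[:,0]-603)<40)&(abs(P[:,1]+132)<40)&(P[:,2]>185)&(P[:,2]<240)]
    u,S,v=np.linalg.svd(G[:,:2]-G[:,:2].mean(0)); print(n,"top",np.percentile(G[:,2],97),"dir",np.arctan2(v[0,1],v[0,0])%np.pi,S)
T=tool(bot.state());print(T[:3,:3],yaw(T),bot.state()["joint_positions"]);g=w([-66,-103,0]);print(g)
print(plan([g[0],g[1],330],np.pi/2+.06+.3))
p,_=shoot("wrist");print(p["hand_eye"])
E
```

```text
left face 1584 145.5574040275228
scene top 206.7000561964901 dir 0.21897399522617356 [94.237 23.415]
side top 208.56676486791346 dir 0.08013847972175903 [141.459  36.514]
[[ 0.446 -0.     0.895]
 [-0.895  0.     0.446]
 [-0.    -1.     0.   ]] -1.107990449597457 [-1.223  0.359  1.51   0.     1.273 -0.115]
[ 603.445 -131.752    0.   ]
(array([-212.66 ,  -98.701,  481.157]), np.float64(0.10280587719743917))
[[   1.      -0.      -0.001    0.779]
 [  -0.001    0.266   -0.964 -142.355]
 [   0.       0.964    0.266   67.529]
 [   0.       0.       0.       1.   ]]
```

>>> drive_tool([
  [[-0.0106, -0.006, 0.0241, 0.005, 100], [-0.0106, -0.006, 0.0241, 0.005, 100], [-0.0106, -0.006, 0.0241, 0.005, 100], [-0.0106, -0.006, 0.0241, 0.005, 100], [-0.0106, -0.006, 0.0241, 0.005, 100], [-0.0106, -0.006, 0.0241, 0.005, 100], [-0.0106, -0.006, 0.0241, 0.005, 100], [-0.0106, -0.006, 0.0241, 0.005, 100], [-0.0106, -0.006, 0.0241, 0.005, 100], [-0.0106, -0.006, 0.0241, 0.005, 100]],
])

```text
time: 2.45
tool_pos: [441.3, -337.4, 291.6]
tcp_rot: [-0.592, 0.387, -0.387, 0.592]
contact_force: [1.4, -0.1, -0.6]
width: 1.001
```

>>> drive_tool([
  [[-0.0106, -0.001, 0.0241, 0.005, 100], [-0.0106, -0.001, 0.0241, 0.005, 100], [-0.0106, -0.001, 0.0241, 0.005, 100], [-0.0106, -0.001, 0.0241, 0.005, 100], [-0.0106, -0.001, 0.0241, 0.005, 100], [-0.0106, -0.001, 0.0241, 0.005, 100], [-0.0106, -0.001, 0.0241, 0.005, 100], [-0.0106, -0.001, 0.0241, 0.005, 100], [-0.0106, -0.001, 0.0241, 0.005, 100], [0, 0, 0, 0, 100]],
])

```text
time: 3.45
tool_pos: [606.6, -164.8, 300.3]
tcp_rot: [-0.583, 0.399, -0.4, 0.584]
contact_force: [-0.2, 0.4, 0.9]
width: 1.001
```

```bash
cat > wl.py <<'E'
from h import *
import sys
np.set_printoptions(precision=3,suppress=True)
s=bot.state();print(s["time"],s["tool_pos"],yaw(tool(s)),s["joint_positions"])
p,T=shoot("wrist"); cv2.imwrite("pics/w_%s.png"%sys.argv[1],p["frame"])
v,u=np.mgrid[0:384,0:512];P=pts(p,np.c_[u.ravel(),v.ravel()],T)
z=(p["range_z"].ravel()>0)
for lo,hi in((187,240),):
    m=z&(abs(P[:,0]-603)<45)&(abs(P[:,1]+132)<45)&(P[:,2]>lo)&(P[:,2]<hi);G=P[m]
    if len(G)<20: print("few");continue
    top=np.percentile(G[:,2],90);G=G[G[:,2]>top-5]
    r=cv2.minAreaRect(np.float32(G[:,:2]));pc=cv2.PCACompute2(np.float32(G[:,:2]),None)[1][0]
    print(len(G),"top",top,"rect",r,"dir",np.arctan2(pc[1],pc[0])%np.pi)
for t in("lock_grip","lock_boss"):
    for q in bot.recognise(t,p)[:1]:
        uv=np.array(q["xy"])*[512,384];print(t,q["confidence"],uv,pts(p,uv,T)[0])
Z=P[z&(P[:,2]>164)&(P[:,2]<171)];print("rim",len(Z))
E
python3 wl.py 1
```

```text
3.45 [ 606.566 -164.823  300.273] -1.2003176982262866 [-0.376  0.349  1.352  0.001  1.439  0.824]
654 top 206.9353825411911 rect ((603.7213745117188, -131.73712158203125), (36.19084167480469, 12.177757263183594), 10.194229125976562) dir 0.17901278
lock_grip 0.72 [212.787 181.018] [ 609.42  -132.865  206.396]
lock_boss 0.73 [328.704 179.29 ] [ 621.695 -281.426    6.103]
rim 7987
```

View pics/w_1.png

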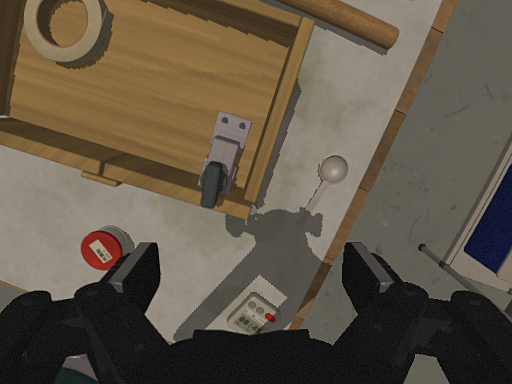

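The wrist view shows the wing at (212,182), with the top of the grip at 207. It sits at (603.7,-131.7), measures 36.2 x 12.2, heads 0.179, and is 0.12 rad from fully down. That agrees with the cabinet fit.

```bash
python3 -c "
from h import *
print(plan([603.7,-131.7,179],.179+np.pi/2))"
```

```text
(array([-33.33787685, 121.05121459,  12.5561632 ]), np.float64(0.1892410066074457))
```

>>> drive_tool([
  [[-0.00833, 0.012, 0.00314, 0, 70], [-0.00833, 0.012, 0.00314, 0, 70], [-0.00833, 0.012, 0.00314, 0, 70], [-0.00833, 0.012, 0.00314, 0, 70], [0, 0.006, 0, 0.063, 70], [0, 0.006, 0, 0.063, 70], [0, 0.006, 0, 0.063, 70], [0, 0.018, 0, 0, 70], [0, 0.018, 0, 0, 70], [0, 0, 0, 0, 70]],
])

```text
time: 4.6
tool_pos: [601.9, -130.2, 195.0]
tcp_rot: [0.543, -0.455, 0.451, -0.542]
contact_force: [-0.3, -0.1, 0.7]
width: 0.7
```

```bash
python3 -c "
from h import *
print(plan([603.7,-131.7,179],.179+np.pi/2), bot.state()['joint_positions'])"
```

```text
(array([ 1.84645833, 15.9446985 ,  1.57226837]), np.float64(9.065496556015518e-05)) [-3.25235855e-01  4.17467704e-01  1.51254446e+00  1.72122384e-04
  1.21771824e+00  1.06640158e+00]
```

>>> drive_tool([
  [[0.0018, 0.005, 0.0016, 0, 70], [0, 0.006, 0, 0, 70], [0, 0.005, 0, 0, 70], [0, 0, 0, 0, 10], [0, 0, 0, 0, 5], [0, 0, 0, 0, 0], [0, 0, 0, 0, 0], [0, 0, 0, 0, 0], [0, 0, 0, 0, 0], [0, 0, 0, 0, 0]],
], force=40)

```text
time: 5.6
tool_pos: [606.3, -131.4, 183.8]
tcp_rot: [-0.542, 0.454, -0.453, 0.543]
contact_force: [-2.0, 5.8, 7.1]
width: 0.129
```

```bash
python3 -c "
from h import *
s=bot.state();print(s['time'],s['tool_pos'],s['contact_force'],s['moment'],s['width'],yaw(tool(s)))
p=bot.read_camera('wrist')
s=bot.state();print(s['time'],s['tool_pos'],s['contact_force'],s['moment'],s['width'],yaw(tool(s)))
T=tool(s);print(plan([603.7,-131.7,179],.179+np.pi/2))"
```

```text
5.6 [ 606.2556151  -131.38969987  183.75072959] [-1.99588714  5.76389985  7.08353851] [ 0.93670539  0.38121563 -0.09922036] 0.12948644762095946 -1.392202534225261
5.65 [ 606.25467923 -131.40929205  183.74212199] [-2.29059186  6.34815482  8.0601806 ] [ 0.96138702  0.36883799 -0.06590319] 0.13440237095827298 -1.3921989561443031
(array([-0.15705514,  4.73918624, -2.57178255]), np.float64(-0.00040262934940660244))
```

>>> drive_tool([
  [[0, 0, -0.0025, 0, 0], [0, 0, 0, -0.05, 0], [0, -0.0002, 0, -0.05, 0], [0, -0.0002, 0, -0.05, 0], [0, -0.0002, 0, -0.05, 0], [0, -0.0005, 0, -0.1, 0], [0, -0.0005, 0, -0.1, 0], [0, -0.0005, 0, -0.1, 0], [0, -0.0005, 0, -0.1, 0], [0, 0, 0, 0, 0]],
])

```text
time: 6.65
tool_pos: [605.1, -130.1, 186.5]
tcp_rot: [-0.651, 0.272, -0.272, 0.655]
contact_force: [2.2, 11.4, 7.5]
width: 0.133
```

```bash
python3 wl.py 2; python3 -c "
from h import *
s=bot.state();print(s['contact_force'],s['moment'],s['width'],yaw(tool(s)))"
```

```text
6.65 [ 605.119 -130.089  186.493] -0.7894379108668352 [-0.327  0.426  1.522  0.007  1.192  0.46 ]
2241 top 238.1633385241621 rect ((607.9039916992188, -129.0720672607422), (23.032197952270508, 81.62560272216797), 44.673851013183594) dir 2.348847
lock_grip 0.96 [250.624 262.886] [ 608.454 -128.188  208.552]
lock_boss 0.61 [243.814 106.291] [652.566 -78.259 127.56 ]
rim 16710
[ 0.97243672 11.06462072  5.93748393] [ 2.08457658 -0.33935242 -0.02125816] 0.12973291159537897 -0.7922096878307264
```

View pics/w_2.png

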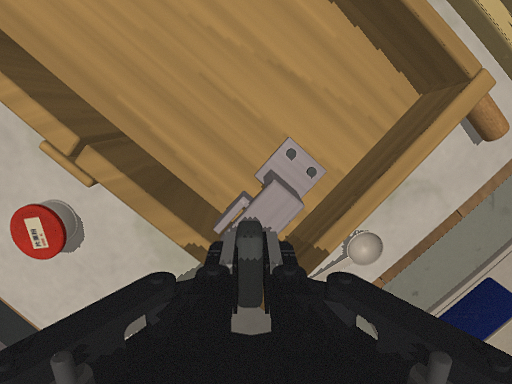

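The wing is held centrally between the pads at about (250,265). It turned 0.60 rad with the hand, and the TCP rose 2.7 mm as the thread predicts. I carry on turning.

>>> drive_tool([
  [[-0.0007, 0, 0.0007, 0, 0], [0, -0.0006, 0, -0.14, 0], [0, -0.0006, 0, -0.14, 0], [0, -0.0006, 0, -0.14, 0], [0, -0.0006, 0, -0.14, 0], [0, -0.0007, 0, -0.14, 0], [0, -0.0006, 0, -0.14, 0], [0, -0.0006, 0, -0.14, 0], [0, -0.0006, 0, -0.14, 0], [0, -0.0007, 0, -0.14, 0]],
])

```text
time: 7.8
tool_pos: [602.4, -129.1, 192.0]
tcp_rot: [-0.685, -0.166, 0.166, 0.689]
contact_force: [-6.3, 9.0, 13.8]
width: 0.128
```

>>> drive_tool([
  [[0, -0.0012, 0, -0.12, 0], [0, -0.0006, 0, -0.12, 0], [0, -0.0006, 0, -0.12, 0], [0, -0.0006, 0, -0.12, 0], [0, -0.0006, 0, -0.12, 0], [0, -0.0006, 0, -0.12, 0], [0, -0.0006, 0, -0.12, 0], [0, 0, 0, 0, 0], [0, 0, 0, 0, 0], [0, 0, 0, 0, 0]],
])

```text
time: 8.8
tool_pos: [600.9, -130.5, 195.9]
tcp_rot: [-0.559, -0.43, 0.431, 0.563]
contact_force: [-7.8, 5.0, 9.5]
width: 0.13
```

>>> drive_tool([
  [[0, 0, 0, 0, 10], [0, 0, 0, 0, 20], [0, 0, 0, 0, 30], [0, 0, 0, 0, 40], [0, 0, 0, 0, 50], [0, 0, 0, 0, 60], [0, -0.005, 0, 0, 70], [0, -0.015, 0, 0, 70], [0, -0.03, 0, 0, 70], [0, -0.03, 0, 0, 70]],
])

```text
time: 9.8
tool_pos: [603.3, -132.4, 275.9]
tcp_rot: [-0.561, -0.43, 0.43, 0.562]
contact_force: [0.7, -0.0, -0.4]
width: 0.7
```

```bash
python3 wl.py 3; python3 - <<'E'
from h import *
s=bot.state();print(s['contact_force'],s['joint_positions'],yaw(tool(s)))
d={n:shoot(n) for n in("scene","side")}
for n,(p,T) in d.items():
    v,u=np.mgrid[0:384,0:512];P=pts(p,np.c_[u.ravel(),v.ravel()],T)
    D=np.hypot(P[:,0]-603.6,P[:,1]+131.7);G=P[(D<22)&(P[:,2]>172)&(P[:,2]<232)&(p["range_z"].ravel()>0)]
    print(n,len(G),np.percentile(G[:,2],[5,50,95]) if len(G) else "")
E
```

```text
9.8 [ 603.295 -132.386  275.914] 1.3079627506393392 [-0.328  0.35   1.41   0.     1.383 -1.636]
839 top 218.9457092959171 rect ((604.0635986328125, -131.82632446289062), (11.533441543579102, 36.29366683959961), 74.57032775878906) dir 2.8782492
lock_grip 0.56 [252.979 205.094] [ 599.679 -130.222  217.498]
lock_boss 0.67 [428.8    95.501] [562.898  26.79  165.904]
rim 9539
[ 0.59940032 -0.28382431 -0.28197641] [-3.27741229e-01  3.48030599e-01  1.40801608e+00  4.53558259e-05
  1.38013710e+00 -1.63576638e+00] 1.308015847727241
scene 101 [177.75854773 203.9450511  218.21397136]
side 243 [178.50908006 205.90286047 220.07994796]
```

The lock now reads a grip centre of about 207 at 2.82 rad, so the pin is clear. Next I plan the right-hand door push.

```bash
cat >> h.py <<'E'
def rows(way,T=None):
    """way: list of (world xyz, yaw); returns rows in tool axes (m, rad) from measured pose"""
    T=tool(bot.state()) if T is None else T; p=T[:3,3]; y=yaw(T); out=[]
    for q,yt in way:
        d=np.asarray(q)-p; c,s=np.cos(y),np.sin(y)
        out.append([round((c*d[0]+s*d[1])/1e3,4),round(-d[2]/1e3,4),round((-s*d[0]+c*d[1])/1e3,4),round(-((yt-y+np.pi)%(2*np.pi)-np.pi),3)]); p,y=np.asarray(q),yt
    return out
def door(side,th,r,off,z): # side -1 right, +1 left
    return w([-90-r*np.sin(th)+off*np.cos(th), side*145-side*(r*np.cos(th)+off*np.sin(th)), z])
def lerp(a,b,n): return [(np.asarray(a[0])+(np.asarray(b[0])-a[0])*k/n, a[1]+(b[1]-a[1])*k/n) for k in range(1,n+1)]
def show(R):
    for i,r in enumerate(R): print(i,r)
E
python3 - <<'E'
from h import *
T=tool(bot.state()); a=(T[:3,3],yaw(T)); b=(door(-1,0,112,45,230),.06); c=(door(-1,0,112,45,146),.06)
R=lerp(a,b,10)+lerp(b,c,5)
R+=[(door(-1,0,112,45-(45-23)*k/5,146),.06) for k in range(1,6)]
R+=[(door(-1,t,112,21.5,146),.06+t) for t in np.linspace(0,1.6,31)[1:]]
show(rows(R))
E
```

```text
0 [np.float64(0.0074), np.float64(0.0045), np.float64(0.0002), np.float64(0.125)]
1 [np.float64(0.0073), np.float64(0.0045), np.float64(0.0012), np.float64(0.125)]
2 [np.float64(0.0071), np.float64(0.0045), np.float64(0.0021), np.float64(0.125)]
3 [np.float64(0.0068), np.float64(0.0045), np.float64(0.0029), np.float64(0.125)]
4 [np.float64(0.0064), np.float64(0.0045), np.float64(0.0037), np.float64(0.125)]
5 [np.float64(0.0058), np.float64(0.0045), np.float64(0.0045), np.float64(0.125)]
6 [np.float64(0.0052), np.float64(0.0045), np.float64(0.0052), np.float64(0.125)]
7 [np.float64(0.0045), np.float64(0.0045), np.float64(0.0058), np.float64(0.125)]
8 [np.float64(0.0038), np.float64(0.0045), np.float64(0.0063), np.float64(0.125)]
9 [np.float64(0.003), np.float64(0.0045), np.float64(0.0067), np.float64(0.125)]
10 [np.float64(0.0), np.float64(0.0168), np.float64(0.0), np.float64(-0.0)]
11 [np.float64(0.0), np.float64(0.0168), np.float64(0.0), -0.0]
12 [np.float64(0.0), np.float64(0.0168), np.float64(0.0), -0.0]
13 [np.float64(0.0), np.float64(0.0168), np.float64(0.0), -0.0]
14 [np.float6
[... 2114 characters left out ...]
loat64(-0.0), np.float64(0.001), np.float64(-0.053)]
42 [np.float64(-0.006), np.float64(-0.0), np.float64(0.001), np.float64(-0.053)]
43 [np.float64(-0.006), np.float64(-0.0), np.float64(0.001), np.float64(-0.053)]
44 [np.float64(-0.006), np.float64(-0.0), np.float64(0.001), np.float64(-0.053)]
45 [np.float64(-0.006), np.float64(-0.0), np.float64(0.001), np.float64(-0.053)]
46 [np.float64(-0.006), np.float64(-0.0), np.float64(0.001), np.float64(-0.053)]
47 [np.float64(-0.006), np.float64(-0.0), np.float64(0.001), np.float64(-0.053)]
48 [np.float64(-0.006), np.float64(-0.0), np.float64(0.001), np.float64(-0.053)]
49 [np.float64(-0.006), np.float64(-0.0), np.float64(0.001), np.float64(-0.053)]
```

>>> drive_tool([
  [[0.0074, 0, 0.0002, 0.125, 40], [0.0073, 0, 0.0012, 0.125, 20], [0.0071, 0, 0.0021, 0.125, 0], [0.0068, 0, 0.0029, 0.125, 0], [0.0064, 0, 0.0037, 0.125, 0], [0.0058, 0, 0.0045, 0.125, 0], [0.0052, 0, 0.0052, 0.125, 0], [0.0045, 0.015, 0.0058, 0.125, 0], [0.0038, 0.015, 0.0063, 0.125, 0], [0.003, 0.015, 0.0067, 0.125, 0]],
])

```text
time: 11.05
tool_pos: [619.6, -60.2, 228.1]
tcp_rot: [-0.707, -0.018, 0.02, 0.707]
contact_force: [0.5, 0.1, -0.3]
width: -0.002
```

>>> drive_tool([
  [[0, 0.015, 0, 0, 0], [0, 0.015, 0, 0, 0], [0, 0.015, 0, 0, 0], [0, 0.015, 0, 0, 0], [0, 0.013, 0, 0, 0], [0, 0.012, 0, 0, 0], [0, 0, 0, 0, 0], [0, 0, 0, 0, 0], [0, 0, 0, 0, 0], [0, 0, 0, 0, 0]],
])

```text
time: 12.05
tool_pos: [621.2, -60.8, 146.2]
tcp_rot: [0.707, 0.021, -0.02, -0.707]
contact_force: [0.1, -0.5, 1.0]
width: 0.0
```

```bash
python3 - <<'E'
from h import *
s=bot.state();print(s["time"],s["tool_pos"],yaw(tool(s)),s["contact_force"],door(-1,0,112,45,146))
R=[(door(-1,0,112,45-(45-21.5)*k/5,146),.06) for k in range(1,6)]+[(door(-1,.05,112,21.5,146),.11)]
show([[float(x) for x in r] for r in rows(R)])
E
```

```text
12.05 [621.2324465  -60.82801593 146.16089461] 0.05799975611264355 [ 0.13255444 -0.4964636   1.02713349] [620.20978792 -60.61899811 146.        ]
0 [-0.0057, 0.0002, 0.0003, -0.002]
1 [-0.0047, -0.0, 0.0, -0.0]
2 [-0.0047, -0.0, 0.0, -0.0]
3 [-0.0047, -0.0, -0.0, -0.0]
4 [-0.0047, -0.0, 0.0, -0.0]
5 [-0.0056, -0.0, 0.0009, -0.05]
```

>>> drive_tool([
  [[-0.0057, 0, 0, 0, 0], [-0.0047, 0, 0, 0, 0], [-0.0047, 0, 0, 0, 0], [-0.0047, 0, 0, 0, 0], [-0.0047, 0, 0, 0, 0], [-0.006, 0, 0.001, -0.053, 0], [-0.006, 0, 0.001, -0.053, 0], [-0.006, 0, 0.001, -0.053, 0], [-0.006, 0, 0.001, -0.053, 0], [0, 0, 0, 0, 0]],
])

```text
time: 13.05
tool_pos: [571.3, -61.5, 145.4]
tcp_rot: [-0.701, -0.095, 0.095, 0.701]
contact_force: [-1.2, 0.1, 0.3]
width: -0.004
```

>>> drive_tool([
  [[-0.006, 0, 0.001, -0.053, 0], [-0.006, 0, 0.001, -0.053, 0], [-0.006, 0, 0.001, -0.053, 0], [-0.006, 0, 0.001, -0.053, 0], [-0.006, 0, 0.001, -0.053, 0], [-0.006, 0, 0.001, -0.053, 0], [-0.006, 0, 0.001, -0.053, 0], [-0.006, 0, 0.001, -0.053, 0], [-0.006, 0, 0.001, -0.053, 0], [0, 0, 0, 0, 0]],
])

```text
time: 14.05
tool_pos: [520.2, -78.6, 145.5]
tcp_rot: [0.659, 0.258, -0.258, -0.659]
contact_force: [0.7, -0.5, -0.4]
width: -0.001
```

```bash
python3 - <<'E'
from h import *
s=bot.state();print(s["time"],s["tool_pos"],yaw(tool(s)),s["contact_force"],s["joint_positions"])
p,T=shoot("wrist");cv2.imwrite("pics/w4.png",p["frame"])
for t in(.6,.7,.75,.8): print(t,door(-1,t,112,21.5,146))
E
```

```text
14.05 [520.22310869 -78.55654376 145.45622388] 0.7457478450761567 [ 0.69302215 -0.48765895 -0.42167019] [-2.81278465e-01  3.51363034e-01  1.76884784e+00  1.14171112e-04
  1.02122020e+00 -1.02708593e+00]
0.6 [530.3224779  -73.45469663 146.        ]
0.7 [520.43150472 -79.1223946  146.        ]
0.75 [515.71078512 -82.31984013 146.        ]
0.8 [511.15577087 -85.74922734 146.        ]
```

View pics/w4.png

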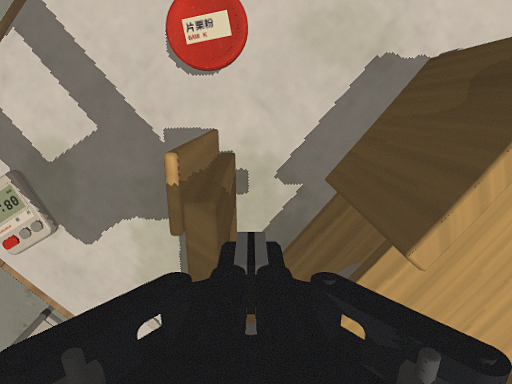

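The right-hand door is open by about 0.7 rad, with its inner face at column 236 resting against the fingertips at (240,250). The left-hand door is still shut. I continue the push.

>>> drive_tool([
  [[-0.006, 0, 0.001, -0.053, 0], [-0.006, 0, 0.001, -0.053, 0], [-0.006, 0, 0.001, -0.053, 0], [-0.006, 0, 0.001, -0.053, 0], [-0.006, 0, 0.001, -0.053, 0], [-0.006, 0, 0.001, -0.053, 0], [-0.006, 0, 0.001, -0.053, 0], [-0.006, 0, 0.001, -0.053, 0], [-0.006, 0, 0.001, -0.053, 0], [0, 0, 0, 0, 0]],
])

```text
time: 15.1
tool_pos: [482.4, -117.2, 145.4]
tcp_rot: [-0.579, -0.406, 0.406, 0.579]
contact_force: [0.2, -0.5, 0.7]
width: -0.001
```

>>> drive_tool([
  [[-0.006, 0, 0.001, -0.053, 0], [-0.006, 0, 0.001, -0.053, 0], [-0.006, 0, 0.001, -0.053, 0], [-0.006, 0, 0.001, -0.053, 0], [-0.006, 0, 0.001, -0.053, 0], [-0.006, 0, 0.001, -0.053, 0], [-0.006, 0, 0.001, -0.053, 0], [-0.006, 0, 0.001, -0.053, 0], [-0.004, 0, 0, 0, 0], [0, 0, 0, 0, 0]],
])

```text
time: 16.1
tool_pos: [467.2, -166.9, 145.3]
tcp_rot: [-0.481, -0.518, 0.518, 0.481]
contact_force: [0.7, -0.8, -0.6]
width: 0.001
```

```bash
cat > chk.py <<'E'
from h import *
np.set_printoptions(precision=2,suppress=True)
s=bot.state();print(s["time"],s["tool_pos"],yaw(tool(s)),s["contact_force"],s["joint_positions"])
c,q=np.cos(CAB[2]),np.sin(CAB[2])
for n in("scene","side","wrist"):
    p,T=shoot(n);v,u=np.mgrid[0:384,0:512];P=pts(p,np.c_[u.ravel(),v.ravel()],T)[p["range_z"].ravel()>0]
    D=P[:,:2]-CAB[:2];L=np.c_[D[:,0]*c+D[:,1]*q,-D[:,0]*q+D[:,1]*c,P[:,2]]
    for side,nm in((-1,"right"),(1,"left")):
        Z=L[(L[:,2]>161)&(L[:,2]<172)]; d=Z[:,:2]-[-90,side*145]; r=np.hypot(*d.T)
        th=np.arctan2(-d[:,0],-side*d[:,1]); m=(r>60)&(r<140)&(th>-.1)&(th<1.9)
        h=np.histogram(th[m],np.arange(-.1,1.95,.1))[0];print(n,nm,m.sum(),"med",np.median(th[m]) if m.sum() else "",h)
E
python3 chk.py
```

```text
16.1 [ 467.21 -166.9   145.26] 1.6448730736117148 [ 0.7  -0.75 -0.61] [-0.48  0.31  1.83 -0.    1.   -2.13]
scene right 82 med 1.5509553246414665 [ 0  0  0  0  0  0  0  0  0  0  0  0  0  1 17  9 37 18  0  0]
scene left 89 med 0.05891075488014179 [17 58 14  0  0  0  0  0  0  0  0  0  0  0  0  0  0  0  0  0]
side right 268 med 1.683920628202304 [  0   0   0   0   0   0   0   0   0   0   0   0   0   0   0  10  38 124
  96   0]
side left 32 med 0.007761460130331979 [15 17  0  0  0  0  0  0  0  0  0  0  0  0  0  0  0  0  0  0]
wrist right 3099 med 1.6193873362283124 [   0    0    0    0    0    0    0    0    0    0    0    0    0    0
  163  312  716 1720  188    0]
wrist left 0 med  [0 0 0 0 0 0 0 0 0 0 0 0 0 0 0 0 0 0 0 0]
```

```bash
python3 - <<'E'
from h import *
T=tool(bot.state()); y0=yaw(T); p=T[:3,3]; a=(p+[0,25,0],y0); u=(p+[0,30,70],y0); b=(door(1,0,112,50,215),1.63); c=(door(1,0,112,50,146),1.63)
R=lerp((p,y0),a,2)+lerp(a,u,4)+lerp(u,b,9)+lerp(b,c,5)
R+=[(door(1,0,112,50-(50-18)*k/6,146),1.63) for k in range(1,7)]
R+=[(door(1,t,112,18,146),1.63-t) for t in np.linspace(0,.159,4)[1:]]
print(b[0]);show([[float(x) for x in r] for r in rows(R)])
E
```

```text
[621.24316619   5.56205756 215.        ]
0 [0.0125, -0.0, -0.0009, -0.0]
1 [0.0125, -0.0, -0.0009, -0.0]
2 [0.0012, -0.0175, -0.0001, -0.0]
3 [0.0012, -0.0175, -0.0001, -0.0]
4 [0.0012, -0.0175, -0.0001, -0.0]
5 [0.0012, -0.0175, -0.0001, -0.0]
6 [0.0145, 0.0, -0.0183, 0.002]
7 [0.0145, 0.0, -0.0183, 0.002]
8 [0.0145, 0.0, -0.0182, 0.002]
9 [0.0146, 0.0, -0.0182, 0.002]
10 [0.0146, 0.0, -0.0182, 0.002]
11 [0.0146, 0.0, -0.0182, 0.002]
12 [0.0147, 0.0, -0.0181, 0.002]
13 [0.0147, 0.0, -0.0181, 0.002]
14 [0.0147, 0.0, -0.0181, 0.002]
15 [-0.0, 0.0138, 0.0, -0.0]
16 [0.0, 0.0138, -0.0, -0.0]
17 [0.0, 0.0138, -0.0, -0.0]
18 [0.0, 0.0138, -0.0, -0.0]
19 [0.0, 0.0138, -0.0, -0.0]
20 [-0.0, -0.0, 0.0053, -0.0]
21 [-0.0, -0.0, 0.0053, -0.0]
22 [-0.0, -0.0, 0.0053, -0.0]
23 [-0.0, -0.0, 0.0053, -0.0]
24 [-0.0, -0.0, 0.0053, -0.0]
25 [-0.0, -0.0, 0.0053, -0.0]
26 [-0.0008, -0.0, 0.006, 0.053]
27 [-0.0008, -0.0, 0.006, 0.053]
28 [-0.0008, -0.0, 0.006, 0.053]
```

>>> drive_tool([
  [[0.0125, 0, -0.0009, 0, 0], [0.0125, 0, -0.0009, 0, 0], [0.0012, -0.02, 0, 0, 0], [0.0012, -0.02, 0, 0, 0], [0.0012, -0.02, 0, 0, 0], [0.0012, -0.02, 0, 0, 0], [0.0145, 0, -0.0183, 0.002, 0], [0.0145, 0, -0.0183, 0.002, 0], [0.0145, 0, -0.0182, 0.002, 0], [0.0146, 0, -0.0182, 0.002, 0]],
])

```text
time: 17.25
tool_pos: [535.2, -71.5, 225.3]
tcp_rot: [-0.482, -0.517, 0.517, 0.483]
contact_force: [0.3, -0.3, 0.1]
width: -0.002
```

>>> drive_tool([
  [[0.0146, 0, -0.0182, 0.002, 0], [0.0146, 0, -0.0182, 0.002, 0], [0.0147, 0, -0.0181, 0.002, 0], [0.0147, 0, -0.0181, 0.002, 0], [0.0147, 0, -0.0181, 0.002, 0], [0, 0.015, 0, 0, 0], [0, 0.015, 0, 0, 0], [0, 0.015, 0, 0, 0], [0, 0.015, 0, 0, 0], [0, 0, 0, 0, 0]],
])

```text
time: 18.25
tool_pos: [618.4, 7.0, 163.0]
tcp_rot: [-0.483, -0.514, 0.516, 0.486]
contact_force: [-0.1, 0.2, 0.4]
width: 0.002
```

```bash
python3 - <<'E'
from h import *
s=bot.state();print(s["tool_pos"],yaw(tool(s)),s["joint_positions"])
R=[(door(1,0,112,50,146),1.63)]*1+[(door(1,0,112,50-(50-18)*k/6,146),1.63) for k in range(1,7)]
show([[float(x) for x in r] for r in rows(R)])
E
```

```text
[618.44988788   7.04115502 163.01770778] 1.6306190494933805 [-1.00410172e-01  4.52625365e-01  1.54130819e+00  2.93747721e-04
  1.15278116e+00 -1.73115187e+00]
0 [-0.0016, 0.017, -0.0027, 0.001]
1 [-0.0, -0.0, 0.0053, -0.0]
2 [-0.0, -0.0, 0.0053, -0.0]
3 [-0.0, -0.0, 0.0053, -0.0]
4 [-0.0, -0.0, 0.0053, -0.0]
5 [-0.0, -0.0, 0.0053, -0.0]
6 [-0.0, -0.0, 0.0053, -0.0]
```

>>> drive_tool([
  [[-0.0008, 0.009, -0.0013, 0, 0], [-0.0008, 0.008, -0.0013, 0, 0], [0, 0, 0.0053, 0, 0], [0, 0, 0.0053, 0, 0], [0, 0, 0.0053, 0, 0], [0, 0, 0.0053, 0, 0], [0, 0, 0.0053, 0, 0], [0, 0, 0.0053, 0, 0], [-0.0008, 0, 0.006, 0.053, 0], [-0.0008, 0, 0.006, 0.053, 0]],
])

```text
time: 19.25
tool_pos: [580.6, 0.0, 148.6]
tcp_rot: [0.513, 0.488, -0.487, -0.511]
contact_force: [3.2, 0.6, -1.7]
width: 0.001
```

>>> drive_tool([
  [[-0.0008, 0, 0.006, 0.053, 0], [-0.0008, 0, 0.006, 0.053, 0], [-0.0008, 0, 0.006, 0.053, 0], [-0.0008, 0, 0.006, 0.053, 0], [-0.0008, 0, 0.006, 0.053, 0], [-0.0008, 0, 0.006, 0.053, 0], [-0.0008, 0, 0.006, 0.053, 0], [-0.0008, 0, 0.006, 0.053, 0], [-0.0008, 0, 0.006, 0.053, 0], [0, 0, 0, 0, 0]],
])

```text
time: 20.25
tool_pos: [526.0, 6.7, 148.7]
tcp_rot: [0.613, 0.353, -0.353, -0.612]
contact_force: [-0.0, -0.8, -0.1]
width: 0.001
```

```bash
python3 chk.py; python3 -c "
from h import *
for t in(.5,.55,.6): print(t,door(1,t,112,18,146))"
```

```text
20.25 [526.01   6.75 148.66] 1.0465506646702762 [-0.03 -0.78 -0.1 ] [-0.12  0.35  1.77 -0.    1.03 -1.16]
scene right 85 med 1.5767350340414668 [ 0  0  0  0  0  0  0  0  0  0  0  0  0  0  0  1 58 23  3  0]
scene left 143 med 0.609742056594685 [ 0  0  0  0  4 21 40 77  1  0  0  0  0  0  0  0  0  0  0  0]
side right 233 med 1.6932196619427833 [  0   0   0   0   0   0   0   0   0   0   0   0   0   0   0   0  18 110
 105   0]
side left 90 med 0.4996709347861164 [ 0  0  0  2 20 23 41  4  0  0  0  0  0  0  0  0  0  0  0  0]
wrist right 0 med  [0 0 0 0 0 0 0 0 0 0 0 0 0 0 0 0 0 0 0 0]
wrist left 6712 med 0.5660219574300394 [   0    0    0    0    0  823 3950 1939    0    0    0    0    0    0
    0    0    0    0    0    0]
0.5 [533.19748032   5.36322106 146.        ]
0.55 [527.78906245   7.06977156 146.        ]
0.6 [522.47269567   9.04449754 146.        ]
```

>>> drive_tool([
  [[-0.0008, 0, 0.006, 0.053, 0], [-0.0008, 0, 0.006, 0.053, 0], [-0.0008, 0, 0.006, 0.053, 0], [-0.0008, 0, 0.006, 0.053, 0], [-0.0008, 0, 0.006, 0.053, 0], [-0.0008, 0, 0.006, 0.053, 0], [-0.0008, 0, 0.006, 0.053, 0], [-0.0008, 0, 0.006, 0.053, 0], [-0.0008, 0, 0.006, 0.053, 0], [-0.0008, 0, 0.006, 0.053, 0]],
])

```text
time: 21.4
tool_pos: [477.9, 41.6, 148.3]
tcp_rot: [0.684, 0.18, -0.181, -0.683]
contact_force: [0.3, -3.1, -0.2]
width: 0.002
```

>>> drive_tool([
  [[-0.0008, 0, 0.006, 0.053, 0], [-0.0008, 0, 0.006, 0.053, 0], [-0.0008, 0, 0.006, 0.053, 0], [-0.0008, 0, 0.006, 0.053, 0], [-0.0008, 0, 0.006, 0.053, 0], [-0.0008, 0, 0.006, 0.053, 0], [-0.0008, 0, 0.006, 0.053, 0], [-0.0008, 0, 0.006, 0.053, 0], [-0.0008, 0, 0.006, 0.053, 0], [0, 0, 0, 0, 0]],
])

```text
time: 22.4
tool_pos: [454.6, 91.5, 148.2]
tcp_rot: [-0.707, -0.014, 0.015, 0.707]
contact_force: [-0.1, -1.0, 1.0]
width: -0.0
```

```bash
python3 chk.py
```

```text
22.4 [454.57  91.46 148.17] 0.040967521760636116 [-0.08 -0.96  1.  ] [0.05 0.27 1.89 0.   0.98 0.01]
scene right 90 med 1.5700933038969667 [ 0  0  0  0  0  0  0  0  0  0  0  0  0  0  0  3 62 24  1  0]
scene left 174 med 1.6201340267896378 [ 0  0  0  0  0  0  0  0  0  0  0  0  0  0  0 19 53 95  7  0]
side right 233 med 1.6920013872957116 [  0   0   0   0   0   0   0   0   0   0   0   0   0   0   0   0  13 127
  93   0]
side left 134 med 1.4835153258262725 [ 0  0  0  0  0  0  0  0  0  0  0  0  0  4 40 37 47  6  0  0]
wrist right 0 med  [0 0 0 0 0 0 0 0 0 0 0 0 0 0 0 0 0 0 0 0]
wrist left 6761 med 1.5918241280248757 [   0    0    0    0    0    0    0    0    0    0    0    0    0    0
    0  361 3373 3027    0    0]
```

>>> drive_tool([
  [[0, 0, -0.01, 0, 0], [0, 0, -0.015, 0, 0], [0, 0, -0.02, 0, 0], [0, -0.03, 0, 0, 0], [0, -0.03, 0, 0, 0], [0, -0.03, 0, 0, 0], [0, -0.03, 0, 0, 0], [0, -0.03, 0, 0, 0], [0, 0, 0, 0, 0], [0, 0, 0, 0, 0]],
])

```text
time: 23.55
tool_pos: [457.3, 45.5, 298.8]
tcp_rot: [0.707, 0.015, -0.014, -0.707]
contact_force: [-0.5, 0.2, -0.2]
width: 0.001
```

```bash
python3 chk.py; python3 - <<'E'
from h import *
I=[]
for n in("scene","side"):
    p,T=shoot(n);I.append(p["frame"][100:340,100:420])
    v,u=np.mgrid[0:384,0:512];P=pts(p,np.c_[u.ravel(),v.ravel()],T)
    D=np.hypot(P[:,0]-603.6,P[:,1]+131.7);G=P[(D<22)&(P[:,2]>172)&(P[:,2]<232)];print(n,"grip top",np.percentile(G[:,2],95) if len(G) else "hidden")
    for t in("tub","mould_c","dough_a","timer","spoon"):
        for q in bot.recognise(t,p)[:1]: print(t,np.round(np.array(q["xy"])*[512,384]),round(q["confidence"],2))
cv2.imwrite("pics/end.png",cv2.resize(np.hstack(I),(800,300)))
E
```

```text
23.55 [457.32  45.47 298.77] 0.04001500766291998 [-0.47  0.18 -0.18] [-0.05  0.09  1.7  -0.    1.35 -0.09]
scene right 91 med 1.570378893732756 [ 0  0  0  0  0  0  0  0  0  0  0  0  0  0  0  2 56 33  0  0]
scene left 147 med 1.637042970144564 [ 0  0  0  0  0  0  0  0  0  0  0  0  0  0  0  0 45 95  7  0]
side right 229 med 1.6929602558790828 [  0   0   0   0   0   0   0   0   0   0   0   0   0   0   0   0  19 110
 100   0]
side left 144 med 1.5212832015736721 [ 0  0  0  0  0  0  0  0  0  0  0  0  0  0  1 40 91 12  0  0]
wrist right 0 med  [0 0 0 0 0 0 0 0 0 0 0 0 0 0 0 0 0 0 0 0]
wrist left 1549 med 1.583713317973758 [  0   0   0   0   0   0   0   0   0   0   0   0   0   0   0  36 926 587
   0   0]
scene grip top 218.4154684130399
tub [298. 235.] 0.96
mould_c [250. 301.] 0.59
dough_a [174. 268.] 0.89
timer [352. 209.] 0.57
side grip top 219.79493823372323
tub [198. 248.] 0.58
mould_c [214. 316.] 0.73
dough_a [274. 212.] 0.45
timer [213. 315.] 0.7
spoon [332. 293.] 0.73
```

View pics/end.png

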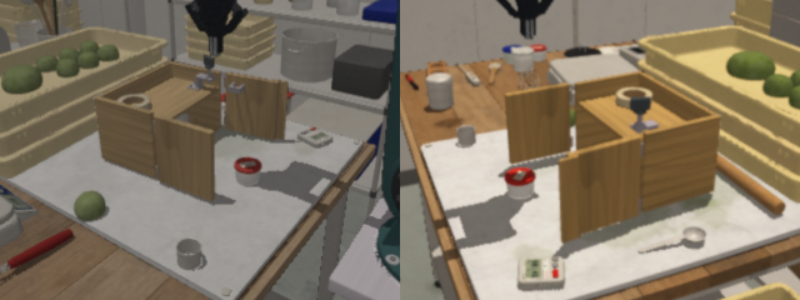

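The final picture shows both doors standing square to the front, left at (185,155) and right at (258,108) in the scene half. The lock is raised, the bystanders are in place and the hand is clear above. I hand in.

```bash
python3 -c "
from station import bot
print(bot.finish_job())"
```

```text
the job is handed in; nothing more can be done
None
```

The cabinet is open and the job is handed in, at about 24 s on the robot's clock. The hand-in gave no verdict.

**What I did:** I unscrewed the lock to about 2.8 rad, with the grip centre at about 207 mm. I then pushed the right-hand door open from behind while the left stayed shut, and after that the left-hand door.

**Last checks:**
- **Doors:** Both stand about 1.6 rad open, averaging the views. The scene and side cameras differ by about 0.12 rad, reading 1.57 and 1.69 for the right door and 1.64 and 1.52 for the left. All are well above 1.3.
- **Lock:** The grip top is at 218 to 220 mm, so the grip is still raised.
- **Forces:** I saw at most about 3 N while pushing the doors and about 17 N while turning the lock. These are readings at the end of each call, so brief peaks in between would not show.
- **Bystanders:** By eye in the final picture, all five are in place. The network's scene-camera positions for the tub and mould match the start to within a few pixels. Some of its other reports were wrong; for example, it put the mould on the timer in the side view.
- **Hand:** It is clear at about 300 mm height, with contact force near zero.

**One disagreement:** After gripping the wing, the TCP read about 5 mm higher than I had commanded. The grip held anyway, and it rose as the thread pitch predicts.

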